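# Park and lock the food slicer

## Robot

A 7-joint arm with a two-finger parallel gripper is mounted at the origin on the work surface. World frame = base frame: x ahead of the robot, y to its left, z up, the work surface at z = 0. Lengths are in m, angles in rad, forces in N, time in s.
With the tool pointing down it reaches from about 0.425 to 1.025 m from the base axis. Payload 9.4 kg.
Tool frame: the origin (TCP) lies at the very end of the fingers, on their centre line; the grasp point (between the pads) lies ctrl.grasp_offset behind it (ctrl.grasp_offset is the distance from the TCP to the grasp point, in m); z points along the fingers, y is the direction in which the jaws open and shut (so a half turn about z gives the same grasp; the last joint's range is limited). The gripper opens to 93 mm and grips with 3 to 60 N. Pads are 15 mm wide; open, the fingers measure 128 mm over their backs; the gripper's body (75 mm by 188 mm) begins 65 mm behind the grasp point.
Start: joints at [1.169, 0.599, -0.003, 1.599, 0.002, 0.943, -0.08], TCP at [0.231, -0.687, 0.219] pointing down, gripper open.
Joint ranges: [-2.57, 2.57], [-0.35, 1.97], [-1.29, 1.29], [0.11, 2.56], [-1.05, 4.19], [0.11, 1.86], [-2.63, 2.63]. Speed limits (rad/s): [2.22, 2.22, 3.01, 3.01, 3.14, 3.14, 3.14].

## Interface

Orientations are given as [roll, pitch, yaw] about the fixed x, y, z axes, in that order (R = Rz(yaw) Ry(pitch) Rx(roll)).
In Python, from workcell import ctrl gives the robot as it stands.
- The arm moves only by the shell command python3 -m handwheel 'ROWS' [OPENING] [FORCE]. ROWS is a JSON object of lists of equal length, an entry for each row: "translation": the shift along the world's x, y, z in units of 100 mm (1.0 is 100 mm), a list of three; "angular": the turn, a rotation vector about the world's x, y, z in units of 180 degrees (1.0 is 180 degrees), a list of three. A call has 1 to 12 rows; each row is the pose to reach, as a shift and turn from the pose measured when the call began, turning the shorter way round; what a row does not reach only later rows make up. A row lasts 1/12 s, in which the tool goes at most 41.7 mm and 7.16 degrees, less where a joint would pass 70% of its speed; a pose out of reach is approached as far as the arm can. A call with a number of a shift or a turn outside -1 to 1 is refused whole. A call with a gripper value outside its range is refused whole. OPENING is the opening, from -1 (shut) to 1 (fully open), set as the call begins (- or left out, the last holds). The fingers move at their own pace and stop on an object; FORCE is the grip in N (left out, the last holds). Time passes only in rows, so rows that repeat a pose let the fingers close. It gives the time, the measured TCP pose, the force and the opening at its end, in the units of the state.
- ctrl.get_obs(): the state, without advancing time (a new reading comes with each control period).
- ctrl.read_camera(name): name is "scene" or "top" or "wrist"; returns a dict with "image" (400x640x3 uint8, blue, green, red), "depth" (400x640 float32, m along the optical axis (not along the pixel's ray), 0 where there is no reading), "K" (3x3 intrinsics, pixels), "position" and "orientation" of the camera in the world; the wrist camera has in their place "tool_from_camera" (4x4, takes a point from camera to tool coordinates, whose origin is the TCP and whose axes are the flange's). Camera axes: x right, y up, looking along -z (the intrinsics and any distortion apply to the point x, -y, -z); pixel columns grow to the right and rows downward; lengths in m; the calibration is good to about 2 mm. A picture is of the moment at which its call begins: read the wrist's pose just before it.
- ctrl.finish_job(): hands the job in, once; it reports no verdict.
Trained networks look in a picture, given as the dict that the camera call returned (one of the last four; its "shot" number tells which), for a name from the list of things; names that differ only in an ending like _2 or _b are one class to them, and where a whole thing is asked for, a point or a joint stands for the part that bears it (a point fixed in the world has none). Each returns a list of dicts, best first, with "conf" (0 to 1); they miss things now and then, are a little off and sometimes report something else, mostly with a low value. They report only what shows in the picture. A call takes as long as a camera call.
- ctrl.regions_of(picture, name): "region" (400x640 bool, what is visible of it).
- ctrl.tip_of(picture, name): "xyz" ([x, y, z] in m, in world coordinates, good to about 4 mm: a listed point, or the origin of a listed thing).
The state is a dict: "time_s": time; "joint_pos": joint angles; "joint_velocities": joint speeds; "joint_efforts": joint torques, N m; "eef_pos": TCP position; "eef_rot": TCP orientation; "force": force on the tool from outside, world axes, zero at the start; "moment": the same for the moment, N m; "gripper_width": opening from 0.0 (shut) to 1.0 (fully open).
Only numpy, scipy, OpenCV 4.12 (cv2) and the standard library are available. Lean on these libraries where they do the work, as an engineer would, in place of code of your own. Each camera call takes 0.05 s, during which the arm holds its last target.

## Task

Make the food slicer safe: first lift the steel flask out of the carriage's way and stand it upright in the empty part of the white tray. Then pull the slicer's red lock knob right out until it clicks and stays, draw the carriage by its black handle all the way to the front of the machine, and push the lock knob fully home so that the carriage is locked there. Do not touch the blade, do not tip the flask over, and leave the other things where they stand.

Things in the scene. Friction and masses are not known exactly. Their poses are not given: they have to be found in the camera images.
- slicer: Aluminium gravity-feed food slicer, fixed. Origin on the counter; -x points to its front (dial, buttons, towards the robot), +y to the blade side, -y to the carriage side. Base: x -220 to 200, y -130 to 170, z 15 to 85 mm. Gauge plate, blade and motor stand on it at y > -20, leaning to +y, up to 310 mm high.
- carriage (a joint): Carriage along its slide, m: 0 at the back, 0.12 hard against the stop at the front. It slides straight along the slicer's -x with about 3 N of friction and stays where it is left. While the lock knob is in at either end, a pin holds it to within 3 mm.
- handle_grip (a point): Middle of the carriage's black handle: a round grip 30 mm across, 75 mm long, standing square to the sloping tray (top leaning 30 degrees to the slicer's +y). It reaches 40 mm above and 35 mm below the point along its axis and moves with the carriage. Can be gripped from straight above, fingers either side along the slicer's x.
- lock_knob (a joint): Travel of the red lock knob, m: 0 fully home, 0.030 fully out. It pulls straight out, level, along the slicer's -y. A detent holds it at both ends: about 10 N moves it off either end and it snaps to the nearer end. It goes home only with the carriage within 3 mm of its back or front end; elsewhere it stops at about 0.013.
- knob_grip (a point): Centre of the red lock knob: level grip along the slicer's y, 60 mm long, 33 mm across (40 at its outer end), 72 mm above the counter; home, it is 56 mm out from the base's side. Moves with the knob. The tray overhangs its inner part: reach it with the tool leaning out 30 to 45 degrees (pointing down and to the slicer's +y), fingers either side along the slicer's x.
- flask_mid (a point): Centre, half-way up, of the closed steel vacuum flask: 234 mm tall, 62 mm across up to 160 mm high, with a blue cup-cap 48 mm across from 178 mm to the top; about 0.4 kg. Stands on the counter beside the slicer's base, just in front of the carriage, in the carriage's way.
- drinks_tray: White serving tray, fixed: 320 (x) by 220 (y) mm, floor 6 mm thick, rim 20 mm high and 6 mm thick. Origin at the centre of its underside. Two mugs stand in its +x half; its -x half is empty.
- tray_free (a point): Centre of the empty half of the white tray, on its floor (6 mm above the counter): there the flask is to stand.
- blade: The slicer's round steel blade, 220 mm across, leaning 30 degrees from upright with the slope of the machine; centre at slicer (70, 48, 191) mm. Origin at the slicer's origin. Not to be touched.
- mug_a: White mug, 78 mm across, 95 mm high, on the white tray. Origin under its centre.
- mug_b: Blue mug, 78 mm across, 95 mm high, on the white tray. Origin under its centre.
- sugar_pot: Clear lidded pot, 72 mm across, 55 mm high, on the counter to the right of the slicer. Origin under its centre.
- storage_jar: Squat glass jar with steel lid, 84 mm across, 65 mm high, at the slicer's right rear. Origin under its centre.
- coffee_tin: Coffee tin, 94 mm across, 120 mm high, left of the slicer. Origin under its centre.
- milk_bottle: White bottle with green cap, 76 mm across, 200 mm high, left of the slicer. Origin under its centre.
- beaker: Yellow beaker, 72 mm across, 100 mm high, on the counter between the robot and the white tray. Origin under its centre.
- spoon: Steel spoon, 140 mm long, lying on the counter near the slicer's front right. Origin at its middle.
- tray_edge (a point): Middle of the upper (right) edge of the carriage's steel tray: slicer y -178 mm, 221 mm high, overhanging the base's right side. From there the tray slopes down 30 degrees to the blade (y 0, z 120). The tray is 240 mm long in slicer x, centred on this point and moving with the carriage; a 45 mm high plate stands on its front end, a 70 mm food pusher near its back end.

How it is judged:
By the outcome, as a careful person would: the job done as asked, in the order asked, and still so for the second after the job is handed in, with the robot touching nothing.
It also fails if it takes over 67 s, if anything falls off the work surface, if the arm or the gripper's body presses on something with over 40 N, if the wrist force passes 120 N, or if a joint passes its speed limit or range.

## Working session

There is one attempt and no reset: what is moved stays moved. The work goes in short steps, Python scripts to look and compute and a shell command to move; the robot and the scene stay as the last step left them, time stands still between calls to the robot, and variables do not carry over. Pictures are saved under pics/ and viewed, and the job is handed in when it is done.

```bash
ls; mkdir -p pics; cat > h.py <<'E'
import numpy as np, cv2
from workcell import ctrl
E
python3 - <<'E'
from h import *
o=ctrl.get_obs(); print({k:np.round(v,3).tolist() for k,v in o.items()}, ctrl.grasp_offset)
for n in ["scene","top"]:
    p=ctrl.read_camera(n); cv2.imwrite(f"pics/{n}0.png",p["image"]); print(n,np.round(p["position"],3),np.round(p["orientation"],3))
    for t in ["slicer","handle_grip","knob_grip","flask_mid","tray_free","drinks_tray","tray_edge","mug_a","mug_b","beaker","spoon","sugar_pot","storage_jar","coffee_tin","milk_bottle"]:
        print(n,t,[(np.round(d["xyz"],3).tolist(),round(float(d["conf"]),2)) for d in ctrl.tip_of(p,t)][:3])
print(ctrl.get_obs()["time_s"])
E
```

```text
pics
{'time_s': 0.0, 'joint_pos': [1.169, 0.6, -0.003, 1.6, 0.002, 0.943, -0.08], 'joint_velocities': [0.002, -0.001, 0.0, -0.001, -0.001, 0.001, -0.001], 'joint_efforts': [-0.0, -76.509, 1.497, -25.235, -0.052, 0.017, 0.0], 'eef_pos': [0.231, -0.687, 0.218], 'eef_rot': [-3.14, 0.0, 0.325], 'force': [0.562, -0.14, -0.59], 'moment': [0.022, 0.009, 0.036], 'gripper_width': 1.001} 0.0188
scene [0.415 0.883 1.141] [ 0.722  0.011 -3.023]
scene slicer [([0.637, 0.096, -0.001], 0.78)]
scene handle_grip [([0.635, 0.032, 0.226], 0.85)]
scene knob_grip [([0.296, -0.343, 0.002], 0.37)]
scene flask_mid [([0.5, -0.057, 0.119], 0.67)]
scene tray_free [([0.449, -0.402, 0.006], 0.71)]
scene drinks_tray [([0.522, -0.409, 0.002], 0.58)]
scene tray_edge [([0.664, -0.088, 0.22], 0.83)]
scene mug_a [([0.612, -0.36, 0.004], 0.84), ([0.601, -0.464, 0.009], 0.74)]
scene mug_b [([0.612, -0.36, 0.004], 0.84), ([0.601, -0.464, 0.009], 0.74)]
scene beaker [([0.297, -0.346, 0.004], 0.58)]
scene spoon [([0.429, -0.172, -0.0], 0.6)]
scene sugar_pot []
scene storage_jar []
scene coffee_tin [([0.418, 0.466, 0.0], 0.
[... 378 characters left out ...]
0.504, -0.06, 0.117], 0.64)]
top tray_free [([0.449, -0.406, 0.008], 0.95)]
top drinks_tray [([0.527, -0.412, -0.006], 0.81)]
top tray_edge [([0.668, -0.087, 0.218], 0.81)]
top mug_a [([0.601, -0.465, 0.004], 0.66), ([0.614, -0.364, 0.004], 0.57)]
top mug_b [([0.601, -0.465, 0.004], 0.66), ([0.614, -0.364, 0.004], 0.57)]
top beaker [([0.305, -0.349, 0.006], 0.63)]
top spoon [([0.425, -0.169, -0.0], 0.82)]
top sugar_pot [([0.674, -0.202, -0.002], 0.69), ([0.665, -0.086, 0.216], 0.47), ([0.736, -0.124, 0.002], 0.44)]
top storage_jar [([0.735, -0.123, 0.001], 0.71), ([0.668, -0.087, 0.217], 0.66)]
top coffee_tin [([0.525, -0.41, -0.001], 0.16)]
top milk_bottle [([0.586, 0.46, 0.003], 0.75)]
1.6
```

View pics/scene0.png

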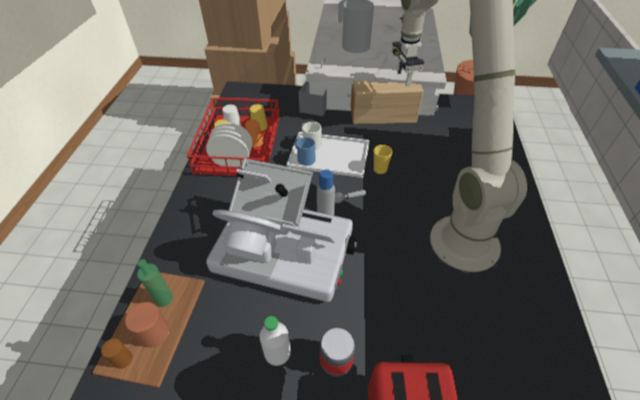

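View pics/top0.png

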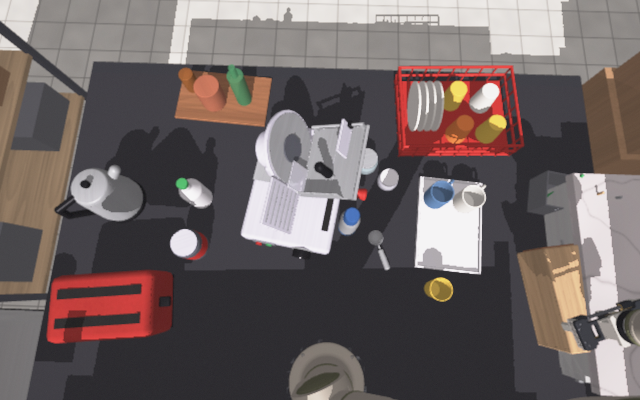

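The scene view shows the flask at about (326,190), tray at (335,152), and carriage handle at (282,190). The top view shows the red knob at (362,195), flask cap at (350,215), and spoon at (380,250). Next I'll measure the slicer's yaw.

```bash
cat > h.py <<'E'
import numpy as np, cv2
from scipy.spatial.transform import Rotation as R
from workcell import ctrl
def cloud(p,T=None):
    d=p["depth"];K=p["K"];v,u=np.mgrid[0:400,0:640]
    x=(u-K[0,2])/K[0,0]*d; y=(v-K[1,2])/K[1,1]*d
    c=np.stack([x,-y,-d],-1)
    if T is None:
        Rm=R.from_euler('xyz',p["orientation"]).as_matrix(); w=c@Rm.T+np.array(p["position"])
    else: w=c@T[:3,:3].T+T[:3,3]
    w[d<=0]=np.nan
    return w
def tips(p,t,n=3): return [(np.round(d["xyz"],4).tolist(),round(float(d["conf"]),2)) for d in ctrl.tip_of(p,t)][:n]
E
python3 - <<'E'
from h import *
for n in ["scene","top"]:
    p=ctrl.read_camera(n); w=cloud(p)
    big=cv2.resize(p["image"][100:320,180:500] if n=="scene" else p["image"][90:290,230:510],None,fx=2.5,fy=2.5,interpolation=cv2.INTER_CUBIC); cv2.imwrite(f"pics/{n}1.png",big)
    r=ctrl.regions_of(p,"slicer")
    print(n,[(round(float(a["conf"]),2),int(a["region"].sum())) for a in r])
    m=r[0]["region"]&(np.abs(w[...,2]-.085)<.006)
    pts=w[m][:,:2].astype(np.float32); rect=cv2.minAreaRect(pts*1000); print(len(pts),rect,cv2.boxPoints(rect).tolist())
    # red knob
    im=p["image"].astype(int); red=(im[...,2]>120)&(im[...,1]<70)&(im[...,0]<80)
    k=red&(np.abs(w[...,0]-.61)<.08)&(np.abs(w[...,1]+.09)<.06); print("red",k.sum(),np.round(w[k].mean(0),3) if k.any() else "", [np.round(np.percentile(w[k],q,axis=0),3).tolist() for q in (5,95)] if k.any() else "")
    for t in ["knob_grip","handle_grip","flask_mid","tray_edge","slicer"]: print(t,tips(p,t))
    # flask cap
    b=(im[...,0]>im[...,2]+50)&(np.abs(w[...,0]-.5)<.06)&(np.abs(w[...,1]+.06)<.06)&(w[...,2]>.16)
    c=w[b]; print("cap",len(c),np.round(c[c[:,2]>.228].mean(0),3),c[:,2].max())
E
```

```text
scene [(0.79, 13465)]
4659 ((617.5042724609375, 120.52105712890625), (297.48095703125, 445.8350830078125), 80.77996063232422) [[373.6346130371094, 9.4195556640625], [813.7095947265625, -62.0150146484375], [861.3739013671875, 231.62255859375], [421.2989501953125, 303.05712890625]]
red 0  
knob_grip []
handle_grip [([0.6342, 0.0287, 0.2251], 0.83)]
flask_mid [([0.6364, 0.0947, 0.0011], 0.65), ([0.4965, -0.0559, 0.1174], 0.55)]
tray_edge [([0.665, -0.0873, 0.2173], 0.92), ([0.5001, -0.0564, 0.1182], 0.37)]
slicer [([0.6369, 0.0945, 0.0016], 0.8)]
cap 224 [ 0.502 -0.051  0.234] 0.24072474806598299
top [(0.83, 12943), (0.48, 211)]
3504 ((569.5188598632812, 119.10589599609375), (391.95654296875, 414.10894775390625), 40.93857955932617) [[285.80206298828125, 147.1027374267578], [557.1467895507812, -165.72032165527344], [853.2356567382812, 91.10905456542969], [581.8909301757812, 403.93212890625]]
red 52 [ 0.604 -0.101  0.078] [[0.589, -0.113, 0.002], [0.616, -0.087, 0.096]]
knob_grip [([0.6079, -0.0827, 0.0687], 0.61)]
handle_grip [([0.6365, 0.0334, 0.227], 0.59)]
flask_mid [([0.5013, -0.056, 0.1137], 0.55)]
tray_edge [([0.666, -0.0849, 0.2173], 0.58), ([0.5869, 0.4594, 0.0035], 0.53), ([0.634, 0.0313, 0.2246], 0.38)]
slicer [([0.6404, 0.0966, -0.002], 0.7)]
cap 232 [ 0.5   -0.056  0.236] 0.24084463045617777
```

View pics/top1.png

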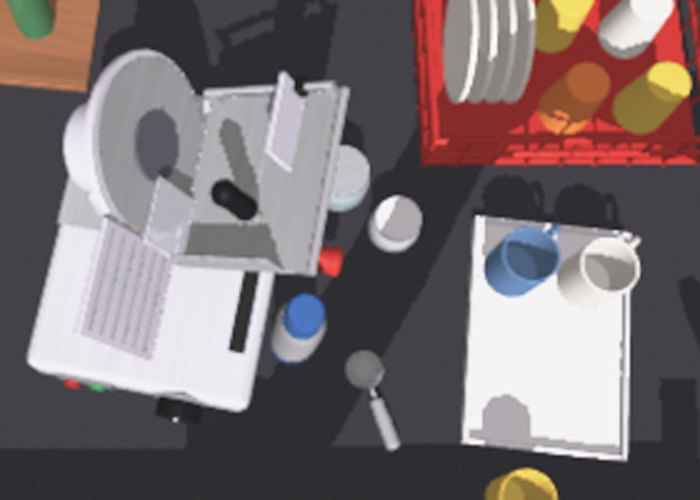

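View pics/scene1.png

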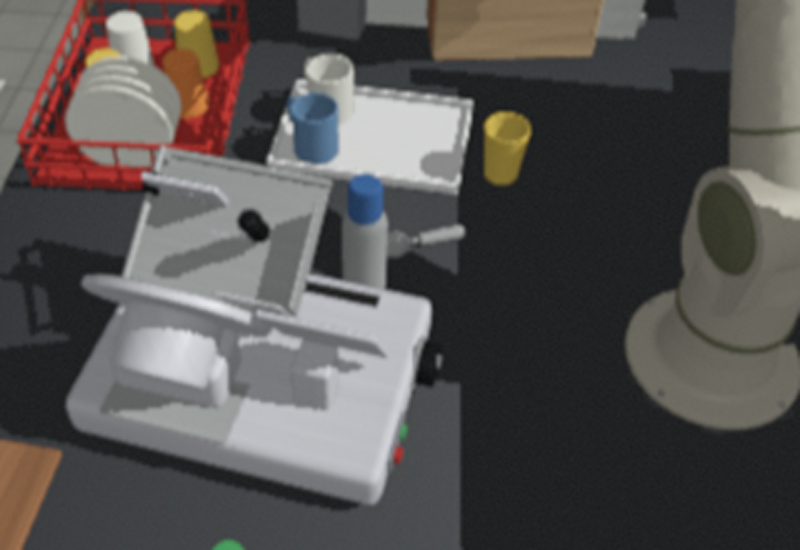

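```bash
python3 -m handwheel '{"translation":[[0.1,0.3,0.4],[0.25,0.65,0.7],[0.4,1,0.9],[0.4,1,0.9]],"angular":[[0,0,-0.04],[0,0,-0.08],[0,0,-0.118],[0,0,-0.154]]}' 1 40
python3 -m handwheel '{"translation":[[0.15,0.4,0],[0.3,0.8,0],[0.4,1,0]],"angular":[[0,0,0],[0,0,0],[0,0,0]]}'
python3 -m handwheel '{"translation":[[0.15,0.4,0],[0.3,0.8,0],[0.4,1,0]],"angular":[[0,0,0],[0,0,0],[0,0,0]]}'
```

```text
time_s: 2.63
eef_pos: [0.2741, -0.5844, 0.3119]
eef_rot: [3.141, -0.004, -0.162]
force: [0.7, 0.0, -0.3]
gripper_width: 0.997
time_s: 2.88
eef_pos: [0.3152, -0.4811, 0.3125]
eef_rot: [3.141, -0.005, -0.161]
force: [0.1, -0.4, -0.0]
gripper_width: 1.003
time_s: 3.13
eef_pos: [0.3559, -0.3775, 0.3127]
eef_rot: [-3.141, -0.005, -0.159]
force: [0.2, -0.0, 0.4]
gripper_width: 1.004
```

```bash
python3 -m handwheel '{"translation":[[0.2,0.4,0],[0.4,0.8,0],[0.5,1,0]],"angular":[[0,0,0],[0,0,0],[0,0,0]]}'
python3 -m handwheel '{"translation":[[0.2,0.4,0],[0.4,0.8,0],[0.5,1,0]],"angular":[[0,0,0],[0,0,0],[0,0,0]]}'
python3 -m handwheel '{"translation":[[0.2,0.4,0],[0.4,0.8,0],[0.45,1,0],[0.45,1,0]],"angular":[[0,0,0],[0,0,0],[0,0,0],[0,0,0]]}'
python3 - <<'E'
from h import *
o=ctrl.get_obs()
T=np.eye(4);T[:3,:3]=R.from_euler('xyz',o["eef_rot"]).as_matrix();T[:3,3]=o["eef_pos"]
p=ctrl.read_camera("wrist"); TC=T@np.array(p["tool_from_camera"]); w=cloud(p,TC)
print(np.round(o["eef_pos"],4),np.round(np.array(p["tool_from_camera"])[:3,3],3))
cv2.imwrite("pics/w1.png",p["image"])
im=p["image"].astype(int)
b=(im[...,0]>im[...,2]+50)&(np.abs(w[...,2]-.234)<.006)
c=w[b]; print(len(c)); 
if len(c): print(np.round(c.mean(0),4),cv2.minEnclosingCircle((c[:,:2]*1000).astype(np.float32)))
for t in ["flask_mid","knob_grip","handle_grip","tray_edge","slicer"]: print(t,tips(p,t))
E
```

```text
time_s: 3.38
eef_pos: [0.4069, -0.2745, 0.3131]
eef_rot: [-3.141, -0.006, -0.157]
force: [-0.0, -0.8, -0.1]
gripper_width: 0.999
time_s: 3.63
eef_pos: [0.458, -0.1714, 0.3136]
eef_rot: [-3.14, -0.007, -0.156]
force: [-0.5, -0.7, 0.4]
gripper_width: 1.001
time_s: 3.97
eef_pos: [0.5051, -0.0648, 0.3137]
eef_rot: [-3.138, -0.008, -0.147]
force: [0.3, -0.4, 0.2]
gripper_width: 0.999
[ 0.5051 -0.0648  0.3137] [ 0.081  0.001 -0.166]
1901
[ 0.5027 -0.0569  0.2335] ((502.2104187011719, -56.70068359375), 21.797515869140625)
flask_mid [([0.4463, -0.4026, 0.0023], 0.64)]
knob_grip [([0.6065, -0.0881, 0.0697], 0.82)]
handle_grip [([0.6368, 0.0355, 0.2259], 0.75), ([0.2982, -0.349, -0.002], 0.27)]
tray_edge []
slicer [([0.635, 0.0974, 0.0], 0.71)]
```

View pics/w1.png

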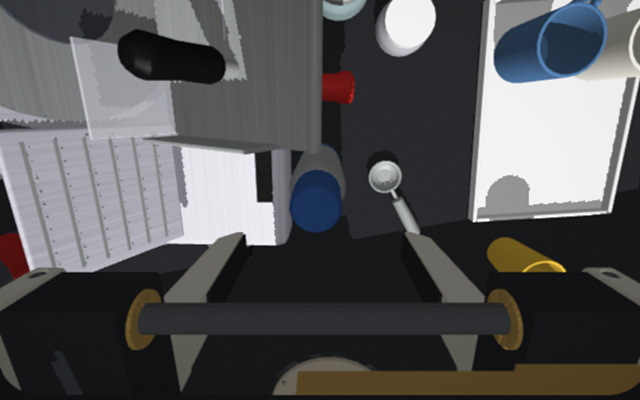

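Cap at (317,200) in the wrist view, centred at (0.502, -0.057) and 0.234 high, which agrees with the networks. Now I descend on it.

```bash
python3 -m handwheel '{"translation":[[-0.03,0.08,0],[-0.03,0.08,-0.2],[-0.03,0.08,-0.45]],"angular":[[0,0.002,0],[0,0.002,0],[0,0.002,0]]}'
python3 -m handwheel '{"translation":[[0,0,-0.25],[0,0,-0.5],[0,0,-0.7],[0,0,-0.81],[0,0,-0.81]],"angular":[[0,0,0],[0,0,0],[0,0,0],[0,0,0],[0,0,0]]}'

```

```text
time_s: 4.52
eef_pos: [0.5003, -0.0651, 0.2698]
eef_rot: [-3.141, -0.005, -0.159]
force: [0.8, -0.5, 0.2]
gripper_width: 1.0
time_s: 4.93
eef_pos: [0.4987, -0.0654, 0.1867]
eef_rot: [3.141, -0.0, -0.16]
force: [-0.4, -0.7, -0.0]
gripper_width: 1.001
```

```bash
python3 -m handwheel '{"translation":[[0.03,0.08,0],[0.03,0.08,0],[0.03,0.08,0]],"angular":[[0,0,0],[0,0,0],[0,0,0]]}'
python3 -c "
from h import *
print(ctrl.get_obs()['eef_pos'])
p=ctrl.read_camera('wrist');cv2.imwrite('pics/w2.png',p['image']);print(ctrl.get_obs()['eef_pos'])"
```

```text
time_s: 5.18
eef_pos: [0.5023, -0.0568, 0.1876]
eef_rot: [-3.141, -0.002, -0.16]
force: [-0.3, 0.1, 0.4]
gripper_width: 1.003
[ 0.50231596 -0.05680217  0.18761264]
[ 0.50223914 -0.05711684  0.18763371]
```

View pics/w2.png

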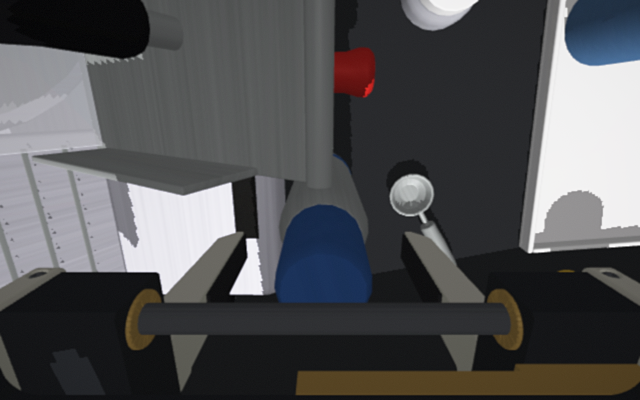

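The cap (about (323,255)) sits centred between the fingers. Closing.

```bash
python3 -m handwheel '{"translation":[[0,0,0],[0,0,0],[0,0,0],[0,0,0],[0,0,0],[0,0,0],[0,0,0],[0,0,0]],"angular":[[0,0,0],[0,0,0],[0,0,0],[0,0,0],[0,0,0],[0,0,0],[0,0,0],[0,0,0]]}' -1 40
python3 -m handwheel '{"translation":[[0,0,0.15],[0,0,0.4],[0,0,0.65],[0,0,0.65]],"angular":[[0,0,0],[0,0,0],[0,0,0],[0,0,0]]}'
```

```text
time_s: 5.9
eef_pos: [0.5022, -0.0571, 0.1876]
eef_rot: [-3.141, -0.002, -0.16]
force: [-0.4, 0.2, 0.4]
gripper_width: 0.508
time_s: 6.23
eef_pos: [0.5039, -0.0571, 0.2561]
eef_rot: [-3.141, -0.007, -0.16]
force: [1.7, -0.0, -2.5]
gripper_width: 0.511
```

```bash
python3 -m handwheel '{"translation":[[0,-0.15,0],[-0.05,-0.45,0],[-0.1,-0.75,0],[-0.15,-1,0]],"angular":[[0,0.001,0],[0,0.002,0],[0,0.002,0],[0,0.002,0]]}'
python3 -m handwheel '{"translation":[[-0.05,-0.3,0],[-0.1,-0.6,0],[-0.15,-0.9,0],[-0.15,-1,0]],"angular":[[0,0,0],[0,0,0],[0,0,0],[0,0,0]]}'
python3 -m handwheel '{"translation":[[-0.05,-0.3,0],[-0.1,-0.6,0],[-0.15,-0.9,0],[-0.15,-1,0]],"angular":[[0,0,0],[0,0,0],[0,0,0],[0,0,0]]}'
```

```text
time_s: 6.57
eef_pos: [0.488, -0.1587, 0.2551]
eef_rot: [3.141, 0.0, -0.16]
force: [-0.0, -0.0, -3.2]
gripper_width: 0.507
time_s: 6.9
eef_pos: [0.4707, -0.2634, 0.254]
eef_rot: [3.139, 0.002, -0.165]
force: [-0.1, -0.6, -3.4]
gripper_width: 0.506
time_s: 7.23
eef_pos: [0.4535, -0.3678, 0.2529]
eef_rot: [3.137, 0.004, -0.17]
force: [-0.1, -0.3, -3.2]
gripper_width: 0.516
```

```bash
python3 -m handwheel '{"translation":[[-0.02,-0.2,0],[-0.04,-0.36,-0.1],[-0.04,-0.36,-0.25],[-0.04,-0.36,-0.35],[-0.04,-0.36,-0.4]],"angular":[[0,-0.001,0],[0.001,-0.001,0],[0.001,-0.001,0],[0.001,-0.001,0],[0.001,-0.001,0]]}'
python3 -c "
from h import *
print(ctrl.get_obs()['eef_pos'])
p=ctrl.read_camera('scene');cv2.imwrite('pics/s2.png',cv2.resize(p['image'][60:240,240:480],None,fx=3,fy=3));print(ctrl.get_obs()['eef_pos'],ctrl.get_obs()['eef_rot'],tips(p,'flask_mid'),tips(p,'tray_free'))"
```

```text
time_s: 7.65
eef_pos: [0.4489, -0.4024, 0.2105]
eef_rot: [-3.14, 0.004, -0.169]
force: [-0.1, 0.2, -3.0]
gripper_width: 0.511
[ 0.44886047 -0.40237637  0.21054711]
[ 0.44899534 -0.40207412  0.21039645] [-3.13983982  0.00459261 -0.16846731] [([0.4461, -0.4038, 0.1397], 0.85)] [([0.4499, -0.4019, 0.0044], 0.65)]
```

View pics/s2.png

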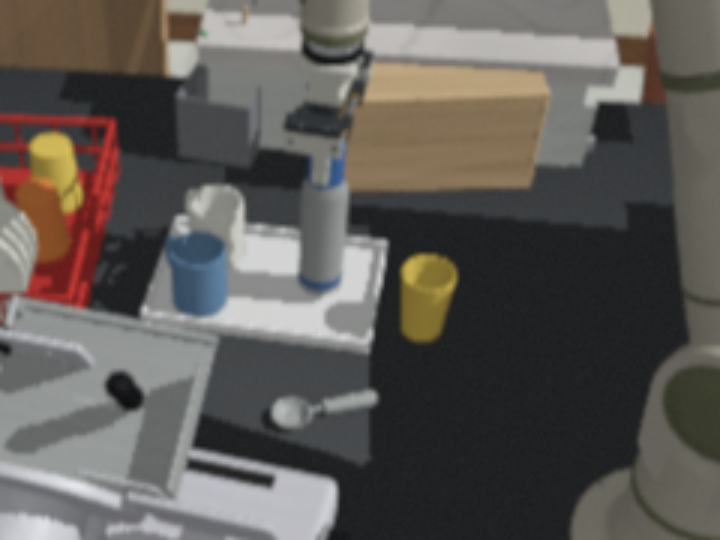

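The flask hangs upright over the empty half (base about (320,283) in this crop). Lowering the last ~17 mm gently.

```bash
python3 -m handwheel '{"translation":[[0,0,-0.06],[0,0,-0.1],[0,0,-0.13],[0,0,-0.15],[0,0,-0.16],[0,0,-0.16]],"angular":[[0,-0.001,0],[0,-0.001,0],[0,-0.001,0],[0,-0.001,0],[0,-0.001,0],[0,-0.001,0]]}'
```

```text
time_s: 8.3
eef_pos: [0.4497, -0.4027, 0.1963]
eef_rot: [-3.141, -0.001, -0.168]
force: [0.2, -0.2, -3.2]
gripper_width: 0.512
```

```bash
python3 -m handwheel '{"translation":[[0,0,-0.01],[0,0,-0.02],[0,0,-0.025],[0,0,-0.03],[0,0,-0.03]],"angular":[[0,0,0],[0,0,0],[0,0,0],[0,0,0],[0,0,0]]}'
```

```text
time_s: 8.72
eef_pos: [0.45, -0.4027, 0.1937]
eef_rot: [-3.141, -0.001, -0.168]
force: [-1.5, 2.1, 1.3]
gripper_width: 0.511
```

```bash
python3 -m handwheel '{"translation":[[0,0,0],[0,0,0],[0,0,0],[0,0,0],[0,0,0],[0,0,0],[0,0,0]],"angular":[[0,0,0],[0,0,0],[0,0,0],[0,0,0],[0,0,0],[0,0,0],[0,0,0]]}' 1
python3 -m handwheel '{"translation":[[0,0,0.3],[0,0,0.7],[0,0,1]],"angular":[[0,0,0],[0,0,0],[0,0,0]]}'
python3 -c "
from h import *
p=ctrl.read_camera('scene');cv2.imwrite('pics/s3.png',cv2.resize(p['image'][60:240,240:480],None,fx=3,fy=3));print(ctrl.get_obs()['joint_pos'],tips(p,'flask_mid'),tips(p,'tray_free'))
p=ctrl.read_camera('top');print(tips(p,'flask_mid'),tips(p,'tray_free'))"
```

```text
time_s: 9.3
eef_pos: [0.45, -0.4028, 0.1937]
eef_rot: [-3.141, -0.001, -0.168]
force: [0.3, -0.1, -0.1]
gripper_width: 0.963
time_s: 9.55
eef_pos: [0.45, -0.4028, 0.2957]
eef_rot: [-3.141, -0.001, -0.168]
force: [0.3, -0.5, -0.4]
gripper_width: 0.996
[ 0.65155878  0.3692021  -0.02018506  1.79112272  0.00745641  0.97185765
 -1.110705  ] [([0.4498, -0.4001, 0.1242], 0.97), ([0.588, 0.4649, 0.005], 0.57), ([0.5198, -0.4095, 0.0008], 0.31)] [([0.4503, -0.4024, 0.0053], 0.81), ([0.6124, -0.3609, 0.0082], 0.63)]
[([0.4484, -0.4034, 0.1225], 0.91)] [([0.4501, -0.4061, 0.0101], 0.85)]
```

View pics/s3.png

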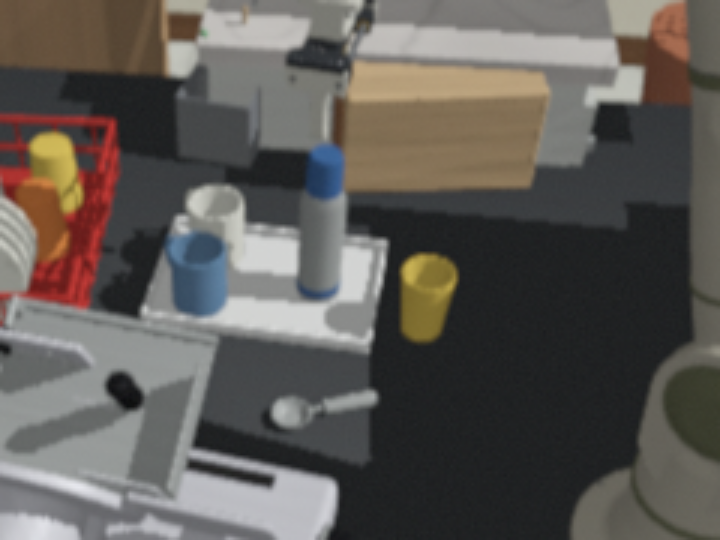

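```bash
python3 -m handwheel '{"translation":[[0.1,0.12,0.1],[0.2,0.23,0.1],[0.3,0.35,0.1],[0.4,0.46,0.1],[0.5,0.58,0.1],[0.6,0.7,0.1],[0.65,0.75,0.1]],"angular":[[0,0,0.038],[0,0,0.076],[0,0,0.114],[0,0,0.152],[0,0,0.19],[0,0,0.228],[0,0,0.251]]}' 1 60
python3 -m handwheel '{"translation":[[0.1,0.12,0],[0.2,0.23,0],[0.3,0.35,0],[0.4,0.46,0],[0.5,0.58,0],[0.6,0.7,0],[0.65,0.75,0]],"angular":[[0,0,0.038],[0,0,0.076],[0,0,0.114],[0,0,0.152],[0,0,0.19],[0,0,0.228],[0,0,0.251]]}'
python3 -c "
from h import *
o=ctrl.get_obs(); print(o['joint_pos'])"
```

```text
time_s: 10.43
eef_pos: [0.5152, -0.3249, 0.3007]
eef_rot: [-3.137, 0.0, 0.629]
force: [-0.2, -0.3, 0.3]
gripper_width: 1.001
time_s: 11.02
eef_pos: [0.5808, -0.2475, 0.2989]
eef_rot: [-3.135, -0.002, 1.427]
force: [-1.0, 0.6, -0.8]
gripper_width: 0.997
[ 0.61173054  0.44301    -0.43749021  1.70884768  0.21034572  1.04372223
 -0.04056375]
```

```bash
python3 -m handwheel '{"translation":[[0.03,0.1,-0.1],[0.06,0.2,-0.2],[0.09,0.3,-0.4],[0.12,0.4,-0.6],[0.15,0.5,-0.8],[0.15,0.5,-1]],"angular":[[0.037,-0.006,-0.001],[0.073,-0.012,-0.002],[0.11,-0.018,-0.003],[0.146,-0.024,-0.004],[0.183,-0.03,-0.004],[0.219,-0.036,-0.004]]}'
python3 - <<'E'
from h import *
o=ctrl.get_obs(); print(o["eef_pos"],o["joint_pos"])
Rm=R.from_euler('xyz',o["eef_rot"]).as_matrix()
S=R.from_euler('z',-9.2,degrees=True).as_matrix(); print(np.round(S.T@Rm,3))
T=np.eye(4);T[:3,:3]=Rm;T[:3,3]=o["eef_pos"]
p=ctrl.read_camera("wrist"); TC=T@np.array(p["tool_from_camera"]); w=cloud(p,TC)
cv2.imwrite("pics/w3.png",p["image"])
im=p["image"].astype(int); red=(im[...,2]>100)&(im[...,1]<70)&(im[...,0]<80)
k=red&(np.abs(w[...,0]-.61)<.08)&(np.abs(w[...,1]+.09)<.06)&(w[...,2]>.03)
c=(w[k]-[.638,.095,0])@S; print(len(c),np.round(c.mean(0),3),[np.round(np.percentile(c,q,axis=0),3).tolist() for q in (2,50,98)] if len(c) else "")
for t in ["knob_grip","handle_grip","tray_edge","slicer"]: print(t,tips(p,t))
E
```

```text
time_s: 11.52
eef_pos: [0.5961, -0.1954, 0.1983]
eef_rot: [3.137, -0.706, 1.419]
force: [0.6, 0.3, -0.9]
gripper_width: 1.001
[ 0.59606146 -0.19537028  0.19829484] [ 0.97444589  0.77038861 -0.70342229  1.71914334 -0.2625891   0.97915733
  0.39944275]
[[-0.007  1.    -0.001]
 [ 0.761  0.006  0.649]
 [ 0.649  0.003 -0.761]]
1589 [-0.003 -0.192  0.084] [[-0.019, -0.214, 0.066], [-0.003, -0.194, 0.086], [0.013, -0.158, 0.091]]
knob_grip [([0.6066, -0.087, 0.0701], 0.92)]
handle_grip [([0.6077, -0.0883, 0.0685], 0.58), ([0.4223, -0.1707, 0.005], 0.37)]
tray_edge [([0.6655, -0.0872, 0.2265], 0.74), ([0.6068, -0.0855, 0.0678], 0.42)]
slicer [([0.6364, 0.0997, -0.0034], 0.65), ([0.672, -0.1953, 0.0025], 0.59)]
```

View pics/w3.png

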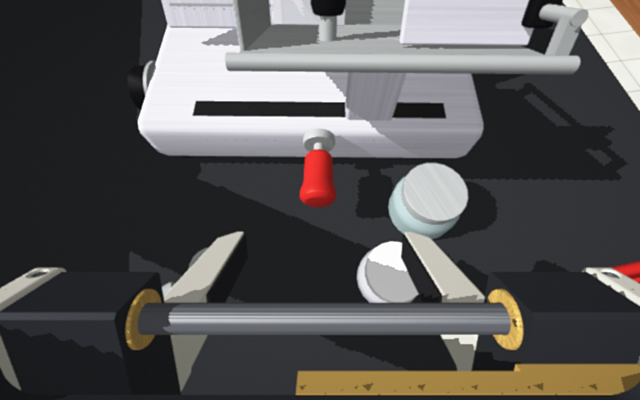

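Knob at (318,180) between the fingers; its measured centre (0.606, -0.088, 0.07) matches its given height and offset. Approaching along the tool axis.

```bash
python3 -m handwheel '{"translation":[[0.03,0.2,-0.24],[0.05,0.4,-0.48],[0.08,0.6,-0.71],[0.08,0.6,-0.71]],"angular":[[0,0,0],[0,0,0],[0,0,0],[0,0,0]]}'
python3 -m handwheel '{"translation":[[0.01,0.12,-0.14],[0.02,0.25,-0.3],[0.03,0.38,-0.45],[0.03,0.38,-0.45]],"angular":[[0,0,0],[0,0,0],[0,0,0],[0,0,0]]}'
python3 -c "
from h import *
p=ctrl.read_camera('wrist');cv2.imwrite('pics/w4.png',p['image']);print(ctrl.get_obs()['eef_pos'])
p=ctrl.read_camera('top');cv2.imwrite('pics/t4.png',cv2.resize(p['image'][90:290,230:510],None,fx=2.5,fy=2.5))"
```

```text
time_s: 12.1
eef_pos: [0.6039, -0.1299, 0.1303]
eef_rot: [3.136, -0.695, 1.429]
force: [-0.9, 0.7, 0.2]
gripper_width: 1.0
time_s: 12.43
eef_pos: [0.6072, -0.0881, 0.0873]
eef_rot: [3.133, -0.693, 1.437]
force: [-1.8, -0.1, -0.6]
gripper_width: 1.002
[ 0.60761822 -0.08982516  0.08792066]
```

View pics/w4.png

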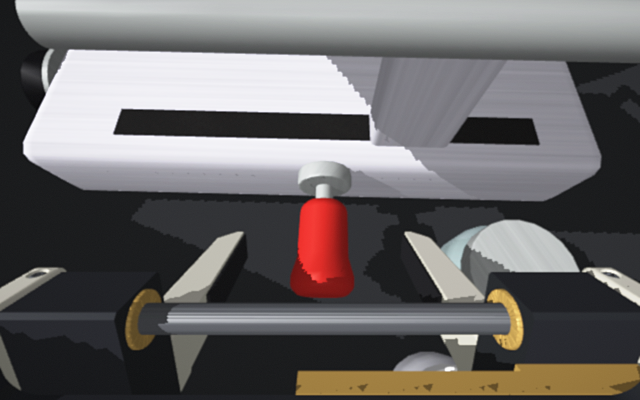

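View pics/t4.png

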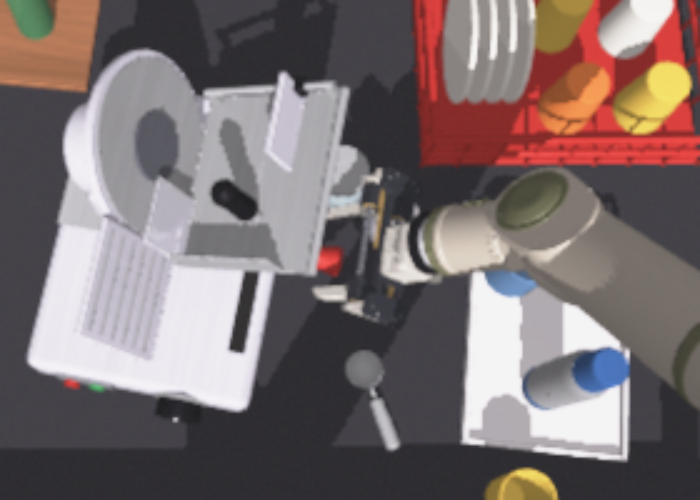

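```bash
python3 -m handwheel '{"translation":[[0,0.07,-0.12],[0,0.13,-0.24],[0,0.14,-0.3],[0,0.14,-0.3]],"angular":[[0,0,-0.003],[0.002,0,-0.005],[0.004,0,-0.005],[0.004,0,-0.005]]}'
python3 -m handwheel '{"translation":[[0,0,0],[0,0,0],[0,0,0],[0,0,0],[0,0,0],[0,0,0],[0,0,0],[0,0,0],[0,0,0],[0,0,0]],"angular":[[0,0,0],[0,0,0],[0,0,0],[0,0,0],[0,0,0],[0,0,0],[0,0,0],[0,0,0],[0,0,0],[0,0,0]]}' -1 60
python3 -c "
from h import *
p=ctrl.read_camera('wrist');cv2.imwrite('pics/w5.png',p['image']);print(ctrl.get_obs()['force'])"
```

```text
time_s: 12.87
eef_pos: [0.6083, -0.0783, 0.0584]
eef_rot: [3.133, -0.704, 1.417]
force: [-0.3, -0.3, 0.9]
gripper_width: 0.999
time_s: 13.7
eef_pos: [0.6082, -0.0784, 0.0583]
eef_rot: [3.133, -0.704, 1.417]
force: [-0.8, -0.4, -0.3]
gripper_width: 0.383
[-0.72914738 -0.6417612  -0.46000525]
```

View pics/w5.png

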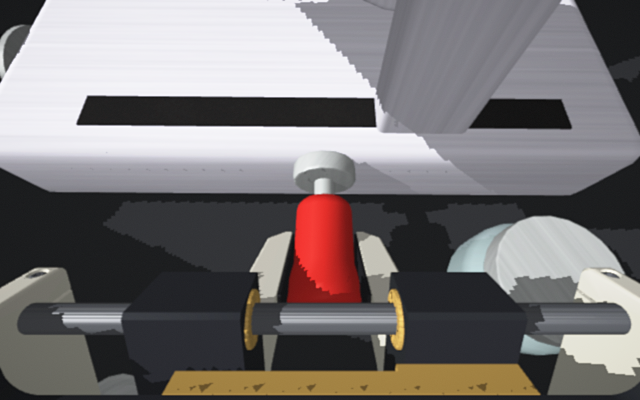

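The knob is gripped (35.6 mm opening, knob at about (325,245)). Pulling along slicer -y.

```bash
python3 -m handwheel '{"translation":[[-0.01,-0.06,0],[-0.02,-0.12,0],[-0.03,-0.18,0],[-0.04,-0.24,0],[-0.05,-0.29,0],[-0.05,-0.32,0],[-0.05,-0.32,0],[-0.05,-0.32,0]],"angular":[[0,0,0],[0,0,0],[0,0,0],[0,0,0],[0,0,0],[0,0,0],[0,0,0],[0,0,0]]}'
python3 -c "
from h import *
p=ctrl.read_camera('wrist');cv2.imwrite('pics/w6.png',p['image']);print(ctrl.get_obs()['force'])"
```

```text
time_s: 14.42
eef_pos: [0.6031, -0.108, 0.0585]
eef_rot: [3.134, -0.706, 1.419]
force: [4.5, 10.8, -8.0]
gripper_width: 0.382
[ 4.5281257  10.32058232 -7.45006057]
```

View pics/w6.png

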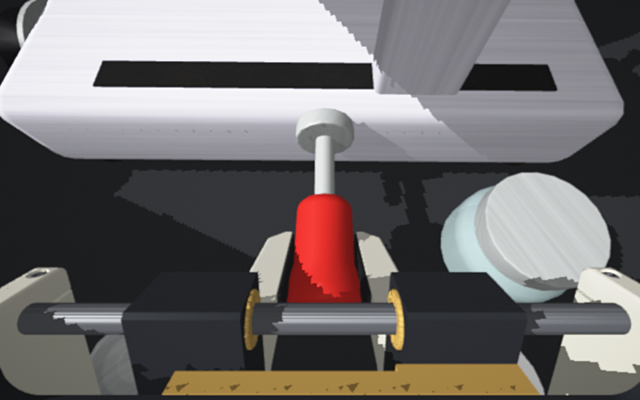

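Knob out 30 mm, pin showing at (325,165), force rising at the stop. Releasing and backing off.

```bash
python3 -m handwheel '{"translation":[[0,0,0],[0,0,0],[0,0,0],[0,0,0],[0,0,0],[0,0,0]],"angular":[[0,0,0],[0,0,0],[0,0,0],[0,0,0],[0,0,0],[0,0,0]]}' 1
python3 -m handwheel '{"translation":[[-0.02,-0.16,0.19],[-0.05,-0.32,0.38],[-0.08,-0.5,0.6],[-0.1,-0.64,0.76]],"angular":[[0,0,0],[0,0,0],[0,0,0],[0,0,0]]}'
python3 - <<'E'
from h import *
o=ctrl.get_obs(); print(o["eef_pos"],o["eef_rot"],o["joint_pos"])
T=np.eye(4);T[:3,:3]=R.from_euler('xyz',o["eef_rot"]).as_matrix();T[:3,3]=o["eef_pos"]
S=R.from_euler('z',-9.2,degrees=True).as_matrix()
p=ctrl.read_camera("wrist"); w=cloud(p,T@np.array(p["tool_from_camera"]))
cv2.imwrite("pics/w7.png",p["image"])
im=p["image"].astype(int); red=(im[...,2]>100)&(im[...,1]<70)&(im[...,0]<80)
k=red&(np.abs(w[...,0]-.61)<.08)&(np.abs(w[...,1]+.11)<.08)&(w[...,2]>.03)
c=(w[k]-[.638,.095,0])@S; print(len(c),[np.round(np.percentile(c,q,axis=0),3).tolist() for q in (2,50,98)] if len(c) else "")
for t in ["knob_grip","handle_grip","tray_edge","slicer"]: print(t,tips(p,t))
p=ctrl.read_camera("scene")
for t in ["handle_grip","tray_edge"]: print(t,tips(p,t))
E
```

```text
time_s: 14.97
eef_pos: [0.6032, -0.1085, 0.0585]
eef_rot: [3.134, -0.706, 1.418]
force: [-0.5, -0.2, 0.4]
gripper_width: 0.763
time_s: 15.3
eef_pos: [0.5931, -0.174, 0.1359]
eef_rot: [3.133, -0.705, 1.418]
force: [0.0, -0.2, 0.0]
gripper_width: 0.996
[ 0.59313459 -0.17404539  0.13594192] [ 3.1332042  -0.70521409  1.41806155] [ 0.95258122  0.83633789 -0.69858697  1.7910365  -0.25030195  0.84254815
  0.42297049]
2683 [[-0.02, -0.244, 0.068], [-0.003, -0.223, 0.086], [0.013, -0.188, 0.091]]
knob_grip [([0.6002, -0.1171, 0.0678], 0.55)]
handle_grip []
tray_edge []
slicer []
handle_grip []
tray_edge [([0.6657, -0.0883, 0.221], 0.65)]
```

View pics/w7.png

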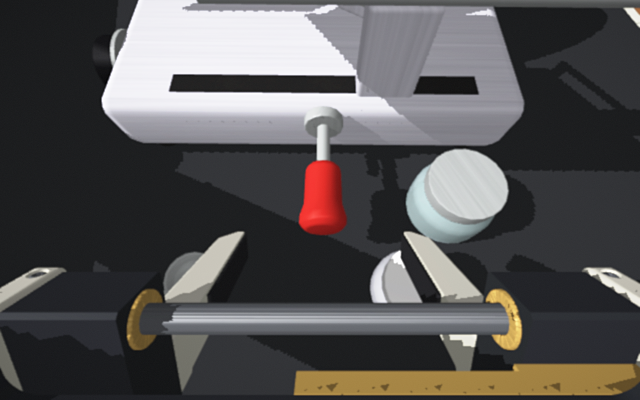

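Knob stayed out (323,195); its measured shift is exactly 30 mm. Next: rise, straighten the tool, and move above the handle.

```bash
python3 -m handwheel '{"translation":[[0,-0.05,0.4],[0,-0.05,0.75],[0,0,1],[0,0,1],[0,0,1],[0,0,1],[0,0,1]],"angular":[[0,0,0],[-0.037,0.006,0],[-0.073,0.012,0],[-0.11,0.018,0],[-0.147,0.024,0],[-0.184,0.03,0],[-0.22,0.036,0]]}' 0.29
python3 -m handwheel '{"translation":[[0.05,0,0.4],[0.1,0,0.8],[0.15,0.3,1],[0.15,0.7,1],[0.15,1,1]],"angular":[[0,0,0],[0,0,0],[0,0,0],[0,0,0],[0,0,0]]}'
python3 - <<'E'
from h import *
o=ctrl.get_obs(); print(o["joint_pos"])
Rm=R.from_euler('xyz',o["eef_rot"]).as_matrix()
S=R.from_euler('z',-9.2,degrees=True).as_matrix(); print(np.round(S.T@Rm,3))
E
```

```text
time_s: 16.28
eef_pos: [0.5931, -0.1706, 0.2347]
eef_rot: [3.14, -0.002, 1.417]
force: [-0.4, 0.2, -1.3]
gripper_width: 0.648
time_s: 16.7
eef_pos: [0.6086, -0.067, 0.3357]
eef_rot: [3.138, -0.003, 1.419]
force: [0.0, 0.9, -0.3]
gripper_width: 0.647
[ 0.30734162  0.37771616 -0.40742798  1.71182878  0.16388063  1.08171179
 -0.30296534]
[[-0.009  1.     0.004]
 [ 1.     0.009  0.003]
 [ 0.003  0.004 -1.   ]]
```

```bash
python3 -m handwheel '{"translation":[[0.1,0.3,0],[0.2,0.6,0],[0.27,0.8,0],[0.27,0.8,0]],"angular":[[0,0,0],[0,0,0],[0,0,-0.003],[0,0,-0.003]]}'
python3 - <<'E'
from h import *
o=ctrl.get_obs(); print(o["eef_pos"],o["eef_rot"])
T=np.eye(4);T[:3,:3]=R.from_euler('xyz',o["eef_rot"]).as_matrix();T[:3,3]=o["eef_pos"]
S=R.from_euler('z',-9.2,degrees=True).as_matrix()
p=ctrl.read_camera("wrist"); w=cloud(p,T@np.array(p["tool_from_camera"]))
cv2.imwrite("pics/w8.png",p["image"])
for q in (p,ctrl.read_camera("scene"),ctrl.read_camera("top")):
  for t in ["handle_grip","tray_edge"]: print(t,tips(q,t,2))
im=p["image"].astype(int)
k=(im.max(-1)<50)&(np.abs(w[...,0]-.636)<.06)&(np.abs(w[...,1]-.032)<.06)&(w[...,2]>.18)&(w[...,2]<.28)
c=(w[k]-[.638,.095,0])@S; print(len(c))
for z in np.arange(.2,.28,.01):
    m=np.abs(c[:,2]-z)<.005
    if m.sum()>5: print(round(z,3),m.sum(),np.round(c[m].min(0),3)[:2],np.round(c[m].max(0),3)[:2])
E
```

```text
time_s: 17.03
eef_pos: [0.6359, 0.0201, 0.3349]
eef_rot: [3.139, -0.006, 1.417]
force: [-0.4, -0.2, -0.5]
gripper_width: 0.644
[0.63589482 0.02006609 0.33492481] [ 3.13907851 -0.00622235  1.41708005]
handle_grip [([0.6341, 0.034, 0.2262], 0.8)]
tray_edge [([0.6664, -0.085, 0.2237], 0.97)]
handle_grip [([0.6351, 0.0321, 0.2276], 0.81), ([0.2983, -0.3449, 0.0003], 0.32)]
tray_edge [([0.664, -0.0914, 0.2202], 0.95), ([0.6041, -0.4634, 0.0051], 0.44)]
handle_grip [([0.6348, 0.0332, 0.2246], 0.87)]
tray_edge [([0.6387, 0.0333, 0.2275], 0.43)]
1312
0.21 26 [-0.007 -0.09 ] [ 0.02  -0.078]
0.22 81 [-0.007 -0.088] [ 0.02  -0.071]
0.23 78 [-0.007 -0.081] [ 0.019 -0.069]
0.24 44 [-0.006 -0.075] [ 0.019 -0.066]
0.25 202 [-0.009 -0.07 ] [ 0.022 -0.036]
0.26 879 [-0.008 -0.065] [ 0.02  -0.037]
```

View pics/w8.png

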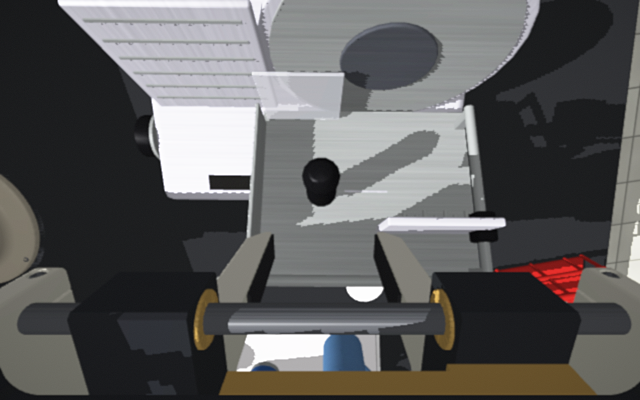

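Handle at (320,180), slicer x 6.5 mm: consistent with the networks. Descending.

```bash
python3 -m handwheel '{"translation":[[0,0.18,0],[0,0.18,-0.1],[0,0.18,-0.3],[0,0.18,-0.45],[0,0.18,-0.45]],"angular":[[0,0.002,0],[0,0.002,0],[0,0.002,0],[0,0.002,0],[0,0.002,0]]}'
```

```text
time_s: 17.9
eef_pos: [0.6338, 0.0289, 0.2872]
eef_rot: [-3.134, -0.0, 1.408]
force: [-0.3, -0.4, -0.7]
gripper_width: 0.642
```

```bash
python3 -m handwheel '{"translation":[[0.02,0.09,0],[0.02,0.09,-0.2],[0.02,0.09,-0.4],[0.02,0.09,-0.6],[0.02,0.09,-0.7],[0.02,0.09,-0.7]],"angular":[[-0.002,0,0],[-0.002,0,0],[-0.002,0,0],[-0.002,0,0],[-0.002,0,0],[-0.002,0,0]]}'
python3 -c "
from h import *
p=ctrl.read_camera('wrist');cv2.imwrite('pics/w9.png',p['image']);print(ctrl.get_obs()['eef_pos'])"
```

```text
time_s: 18.4
eef_pos: [0.635, 0.0381, 0.2156]
eef_rot: [-3.133, 0.007, 1.409]
force: [0.3, 0.0, -0.6]
gripper_width: 0.645
[0.63572485 0.03819509 0.21697456]
```

View pics/w9.png

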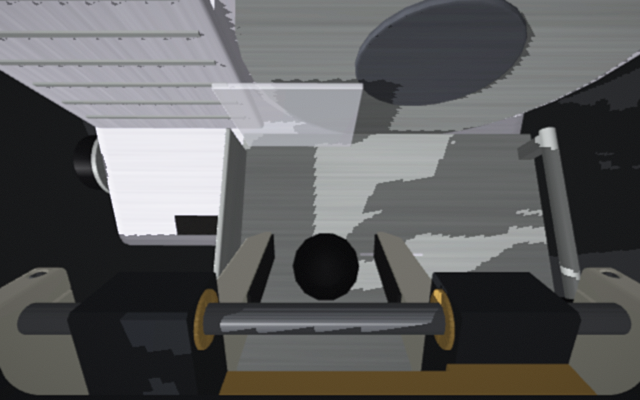

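```bash
python3 -m handwheel '{"translation":[[0,0,0],[0,0,0],[0,0,0],[0,0,0],[0,0,0],[0,0,0]],"angular":[[0,0,0],[0,0,0],[0,0,0],[0,0,0],[0,0,0],[0,0,0]]}' -1 40
python3 -m handwheel '{"translation":[[-0.05,0.008,0],[-0.15,0.024,0],[-0.3,0.048,0],[-0.45,0.072,0],[-0.6,0.096,0],[-0.7,0.112,0],[-0.8,0.13,0],[-0.8,0.13,0]],"angular":[[0,0,0],[0,0,0],[0,0,0],[0,0,0],[0,0,0],[0,0,0],[0,0,0],[0,0,0]]}'
```

```text
time_s: 18.95
eef_pos: [0.6361, 0.0382, 0.2176]
eef_rot: [-3.136, 0.006, 1.408]
force: [0.0, -0.3, 3.7]
gripper_width: 0.329
time_s: 19.62
eef_pos: [0.5536, 0.0517, 0.2176]
eef_rot: [-3.134, 0.007, 1.409]
force: [-3.4, 3.1, -0.7]
gripper_width: 0.332
```

```bash
python3 -m handwheel '{"translation":[[-0.08,0.013,0],[-0.16,0.026,0],[-0.24,0.039,0],[-0.3,0.048,0],[-0.35,0.056,0],[-0.38,0.061,0],[-0.4,0.064,0],[-0.4,0.064,0],[-0.4,0.064,0]],"angular":[[0,0,0],[0,0,0],[0,0,0],[0,0,0],[0,0,0],[0,0,0],[0,0,0],[0,0,0],[0,0,0]]}'
```

```text
time_s: 20.37
eef_pos: [0.5189, 0.0576, 0.2177]
eef_rot: [3.141, 0.003, 1.408]
force: [23.4, -1.4, -21.4]
gripper_width: 0.329
```

```bash
python3 -m handwheel '{"translation":[[0,0,0],[0,0,0]],"angular":[[0,0,0],[0,0,0]]}'
python3 -m handwheel '{"translation":[[0,0,0],[0,0,0],[0,0,0],[0,0,0],[0,0,0],[0,0,0]],"angular":[[0,0,0],[0,0,0],[0,0,0],[0,0,0],[0,0,0],[0,0,0]]}' 0.29
python3 -m handwheel '{"translation":[[0,-0.01,0.25],[0,-0.01,0.6],[0,-0.01,1],[0,-0.01,1]],"angular":[[0,0,0],[0,0,0],[0,0,0],[0,0,0]]}'
python3 - <<'E'
from h import *
o=ctrl.get_obs(); print(o["eef_pos"],o["eef_rot"])
for n in ("wrist","scene","top"):
  q=ctrl.read_camera(n)
  cv2.imwrite(f"pics/{n}10.png",q["image"] if n!="top" else cv2.resize(q['image'][90:290,230:510],None,fx=2.5,fy=2.5))
  for t in ["handle_grip","tray_edge","knob_grip"]: print(n,t,tips(q,t,2))
E
```

```text
time_s: 20.53
eef_pos: [0.519, 0.0576, 0.2176]
eef_rot: [3.141, 0.003, 1.407]
force: [7.6, 0.4, -4.7]
gripper_width: 0.333
time_s: 21.03
eef_pos: [0.5188, 0.0575, 0.2177]
eef_rot: [3.141, 0.004, 1.407]
force: [0.2, -1.0, 0.5]
gripper_width: 0.636
time_s: 21.37
eef_pos: [0.5214, 0.0577, 0.3242]
eef_rot: [3.132, 0.001, 1.408]
force: [0.7, -0.6, 0.7]
gripper_width: 0.645
[0.52143521 0.05767137 0.32424864] [3.13249488e+00 6.36932668e-04 1.40752747e+00]
wrist handle_grip [([0.5182, 0.053, 0.2243], 0.77)]
wrist tray_edge [([0.5462, -0.0665, 0.2249], 0.91), ([0.6363, 0.1009, 0.0021], 0.19)]
wrist knob_grip []
scene handle_grip [([0.5214, 0.0508, 0.228], 0.84)]
scene tray_edge [([0.5457, -0.069, 0.2194], 0.73)]
scene knob_grip []
top handle_grip []
top tray_edge [([0.5496, -0.0675, 0.2211], 0.72)]
top knob_grip []
```

View pics/top10.png

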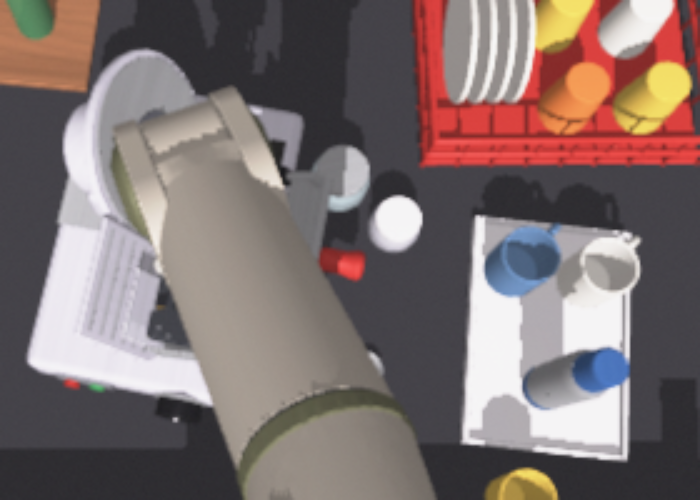

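View pics/wrist10.png

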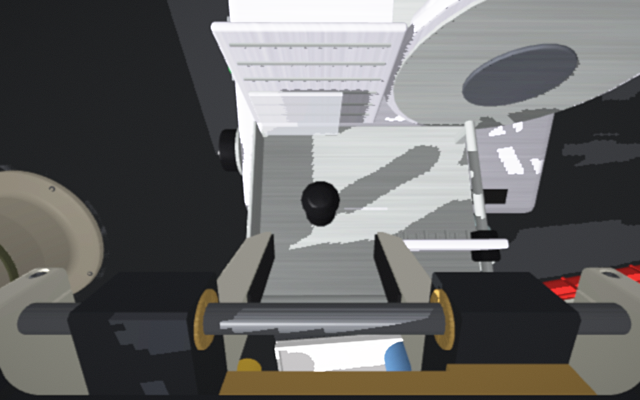

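The carriage moved about 120 mm (edge now at x≈0.546) and met the stop at 23 N. Now back round to the knob, still out at (343,263) in the top view.

```bash
python3 -m handwheel '{"translation":[[0.05,-0.1,0.15],[0.15,-0.4,0.2],[0.25,-0.75,0.2],[0.3,-1,0.2]],"angular":[[0,0,0],[0,0,0],[0,0,0],[0,0,0]]}' 1 60
python3 -m handwheel '{"translation":[[0.1,-0.4,0],[0.2,-0.8,0],[0.25,-1,0]],"angular":[[0,0,0],[0,0,0],[0,0,0]]}'
python3 -m handwheel '{"translation":[[0.05,-0.2,0],[0.1,-0.35,-0.1],[0.1,-0.4,-0.3],[0.1,-0.4,-0.5],[0.1,-0.4,-0.7],[0.1,-0.4,-0.7]],"angular":[[0,0,0],[0.02,-0.003,0],[0.056,-0.009,0],[0.092,-0.015,0],[0.128,-0.021,0],[0.164,-0.027,0]]}'
```

```text
time_s: 22.3
eef_pos: [0.5497, -0.046, 0.3375]
eef_rot: [3.141, 0.004, 1.407]
force: [0.8, 0.9, 0.3]
gripper_width: 0.881
time_s: 22.55
eef_pos: [0.5749, -0.1513, 0.3371]
eef_rot: [3.141, 0.006, 1.403]
force: [0.3, -0.1, -0.3]
gripper_width: 1.0
time_s: 23.05
eef_pos: [0.5838, -0.1916, 0.2644]
eef_rot: [-3.137, -0.522, 1.4]
force: [-0.1, 0.4, -0.5]
gripper_width: 0.998
```

```bash
cat > g.py <<'E'
from h import *
def go(pos,th=40):
    S=R.from_euler('z',-9.2,degrees=True)
    t=np.radians(th); y=[1,0,0]; z=[0,np.sin(t),-np.cos(t)]; x=np.cross(y,z)
    Rt=S.as_matrix()@np.array([x,y,z]).T
    o=ctrl.get_obs(); Rc=R.from_euler('xyz',o["eef_rot"])
    print("pos",np.round(o["eef_pos"],4),"shift",np.round((np.array(pos)-o["eef_pos"])*10,3),"turn",np.round((R.from_matrix(Rt)*Rc.inv()).as_rotvec()/np.pi,4),"zdir",np.round(Rt[:,2],3))
E
python3 -c "
from g import *
f=np.array([.6032,-.1085,.0585]); z=S=np.array([.103,.635,-.766])
go(f-.1*z)
p=ctrl.read_camera('wrist');print(tips(p,'knob_grip'))"
```

```text
pos [ 0.5838 -0.1916  0.2644] shift [ 0.091  0.196 -1.293] turn [ 0.055  -0.0105  0.0024] zdir [ 0.103  0.635 -0.766]
[([0.5994, -0.1187, 0.0688], 0.82)]
```

```bash
python3 -m handwheel '{"translation":[[0.04,0.06,-0.25],[0.08,0.12,-0.5],[0.09,0.16,-0.75],[0.09,0.2,-1],[0.09,0.2,-1]],"angular":[[0.03,-0.005,0.001],[0.055,-0.01,0.002],[0.055,-0.01,0.002],[0.055,-0.01,0.002],[0.055,-0.01,0.002]]}'
python3 - <<'E'
from g import *
f=np.array([.6032,-.1085,.0585]); z=np.array([.103,.635,-.766])
p=ctrl.read_camera('wrist');cv2.imwrite("pics/w11.png",p["image"]);print(tips(p,'knob_grip'))
go(f-.03*z)
E
```

```text
time_s: 23.57
eef_pos: [0.5899, -0.1755, 0.159]
eef_rot: [-3.125, -0.697, 1.393]
force: [-1.0, 0.1, -0.0]
gripper_width: 0.997
[([0.6025, -0.1166, 0.0699], 0.93)]
pos [ 0.592  -0.1761  0.1635] shift [ 0.081  0.486 -0.821] turn [ 0.0003 -0.0024  0.0022] zdir [ 0.103  0.635 -0.766]
```

View pics/w11.png

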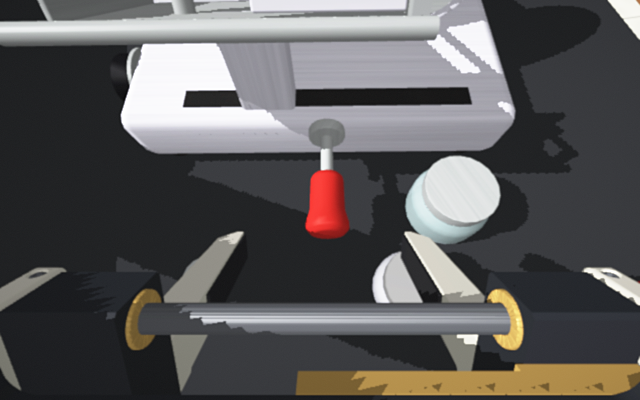

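The knob (327,205) is still out and between the fingers. Closing in.

```bash
python3 -m handwheel '{"translation":[[0.02,0.05,-0.2],[0.04,0.2,-0.4],[0.06,0.35,-0.6],[0.08,0.48,-0.8],[0.08,0.48,-0.82],[0.08,0.48,-0.82]],"angular":[[0,-0.002,0.002],[0,-0.002,0.002],[0,-0.002,0.002],[0,-0.002,0.002],[0,-0.002,0.002],[0,-0.002,0.002]]}'
python3 - <<'E'
from g import *
go(np.array([.6032,-.1085,.0585]))
E
```

```text
time_s: 24.17
eef_pos: [0.6007, -0.1277, 0.0828]
eef_rot: [-3.141, -0.696, 1.411]
force: [1.3, -0.9, 0.1]
gripper_width: 1.001
pos [ 0.6007 -0.1277  0.0828] shift [ 0.025  0.192 -0.243] turn [ 0.0005 -0.0001 -0.0003] zdir [ 0.103  0.635 -0.766]
```

```bash
python3 -m handwheel '{"translation":[[0.01,0.1,-0.12],[0.02,0.17,-0.22],[0.025,0.19,-0.24],[0.025,0.19,-0.24]],"angular":[[0,0,0],[0,0,0],[0,0,0],[0,0,0]]}'
python3 -m handwheel '{"translation":[[0,0,0],[0,0,0],[0,0,0],[0,0,0],[0,0,0],[0,0,0],[0,0,0],[0,0,0],[0,0,0],[0,0,0]],"angular":[[0,0,0],[0,0,0],[0,0,0],[0,0,0],[0,0,0],[0,0,0],[0,0,0],[0,0,0],[0,0,0],[0,0,0]]}' -1 60
python3 -m handwheel '{"translation":[[0.01,0.06,0],[0.02,0.12,0],[0.03,0.18,0],[0.04,0.24,0],[0.05,0.29,0],[0.052,0.32,0],[0.052,0.33,0],[0.052,0.33,0]],"angular":[[0,0,0],[0,0,0],[0,0,0],[0,0,0],[0,0,0],[0,0,0],[0,0,0],[0,0,0]]}'
python3 -c "
from h import *
p=ctrl.read_camera('wrist');cv2.imwrite('pics/w12.png',p['image']);print(ctrl.get_obs()['force'])"
```

```text
time_s: 24.5
eef_pos: [0.6034, -0.1086, 0.0594]
eef_rot: [3.142, -0.696, 1.412]
force: [-0.6, -0.6, 0.4]
gripper_width: 1.003
time_s: 25.33
eef_pos: [0.6031, -0.1086, 0.0593]
eef_rot: [-3.141, -0.696, 1.412]
force: [-1.0, -0.4, -0.0]
gripper_width: 0.38
time_s: 26.0
eef_pos: [0.6081, -0.0789, 0.059]
eef_rot: [3.141, -0.693, 1.41]
force: [-7.7, -15.5, 10.6]
gripper_width: 0.379
[ -8.56518701 -14.17022923  11.61820634]
```

View pics/w12.png

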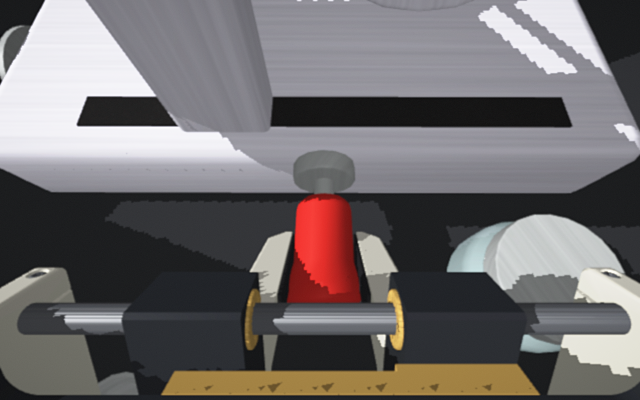

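The knob is home again, in the same position in view as before the pull (travel 30 mm, 15 N at the end). Relaxing, releasing, backing off.

```bash
python3 -m handwheel '{"translation":[[0,0,0],[0,0,0]],"angular":[[0,0,0],[0,0,0]]}'
python3 -m handwheel '{"translation":[[0,0,0],[0,0,0],[0,0,0],[0,0,0],[0,0,0],[0,0,0],[0,0,0]],"angular":[[0,0,0],[0,0,0],[0,0,0],[0,0,0],[0,0,0],[0,0,0],[0,0,0]]}' 1
python3 -m handwheel '{"translation":[[-0.02,-0.16,0.19],[-0.05,-0.32,0.38],[-0.08,-0.5,0.6],[-0.1,-0.64,0.76]],"angular":[[0,0,0],[0,0,0],[0,0,0],[0,0,0]]}'
python3 -m handwheel '{"translation":[[-0.02,-0.05,0.2],[-0.04,-0.1,0.5],[-0.05,-0.1,0.8],[-0.05,-0.1,0.8],[-0.05,-0.1,0.8]],"angular":[[0,0,0],[0,0,0],[0,0,0],[0,0,0],[0,0,0]]}'
python3 - <<'E'
from h import *
o=ctrl.get_obs(); print(o["eef_pos"])
T=np.eye(4);T[:3,:3]=R.from_euler('xyz',o["eef_rot"]).as_matrix();T[:3,3]=o["eef_pos"]
S=R.from_euler('z',-9.2,degrees=True).as_matrix()
p=ctrl.read_camera("wrist"); w=cloud(p,T@np.array(p["tool_from_camera"]))
cv2.imwrite("pics/w13.png",p["image"])
im=p["image"].astype(int); red=(im[...,2]>100)&(im[...,1]<70)&(im[...,0]<80)
k=red&(np.abs(w[...,0]-.61)<.08)&(np.abs(w[...,1]+.1)<.08)&(w[...,2]>.03)
c=(w[k]-[.638,.095,0])@S; print(len(c),[np.round(np.percentile(c,q,axis=0),3).tolist() for q in (2,50,98)] if len(c) else "")
for n in ("wrist","scene","top"):
  q=p if n=="wrist" else ctrl.read_camera(n)
  if n!="wrist": cv2.imwrite(f"pics/{n}13.png",q["image"])
  for t in ["handle_grip","tray_edge","knob_grip","flask_mid","spoon","sugar_pot","storage_jar","beaker"]: print(n,t,tips(q,t,1))
E
```

```text
time_s: 26.22
eef_pos: [0.608, -0.079, 0.0591]
eef_rot: [3.141, -0.693, 1.409]
force: [-2.3, -4.2, 4.3]
gripper_width: 0.383
time_s: 26.8
eef_pos: [0.6081, -0.0789, 0.0591]
eef_rot: [3.141, -0.693, 1.409]
force: [0.6, 0.2, -0.6]
gripper_width: 0.831
time_s: 27.13
eef_pos: [0.5981, -0.1442, 0.1365]
eef_rot: [3.141, -0.692, 1.409]
force: [1.3, -0.6, -0.3]
gripper_width: 0.998
time_s: 27.55
eef_pos: [0.5937, -0.1545, 0.218]
eef_rot: [3.137, -0.691, 1.412]
force: [-0.9, -0.2, -1.2]
gripper_width: 1.001
[ 0.59368984 -0.15445543  0.21801853]
1578 [[-0.02, -0.214, 0.069], [-0.003, -0.191, 0.086], [0.013, -0.157, 0.091]]
wrist handle_grip [([0.5528, -0.0676, 0.2252], 0.34)]
wrist tray_edge [([0.552, -0.0666, 0.224], 0.74)]
wrist knob_grip [([0.6066, -0.0877, 0.0714], 0.97)]
wrist flask_mid []
wrist spoon []
wrist sugar_pot [([0.672, -0.1943, 0.0005], 0.95)]
wrist storage_jar [([0.7329, -0.1199, 0.0001], 0.86)]
wrist beaker []
scene handle_grip [([0.6137, -0.3636, 0.0057], 0.69)]
scene tray_edge [([0.546, -0.0701, 0.2199], 0.59)]
scene knob_grip [([0.7362, -0.1183, -0.0039], 0.26)]
scene flask_mid []
scene spoon [([0.6122, -0.3618, 0.0071], 0.69)]
scene sugar_pot []
scene storage_jar [([0.6007, -0.4618, 0.004], 0.73)]
scene beaker [([0.2981, -0.3447, 0.0019], 0.69)]
top handle_grip [([0.5169, 0.0518, 0.2258], 0.72)]
top tray_edge [([0.5495, -0.067, 0.2157], 0.74)]
top knob_grip [([0.6051, -0.086, 0.0711], 0.44)]
top flask_mid [([0.448, -0.4037, 0.1199], 0.82)]
top spoon [([0.4221, -0.1708, 0.0001], 0.5)]
top sugar_pot [([0.6715, -0.2002, -0.0005], 0.74)]
top storage_jar [([0.7343, -0.1222, -0.0006], 0.6)]
top beaker [([0.303, -0.3485, 0.0046], 0.82)]
```

View pics/w13.png

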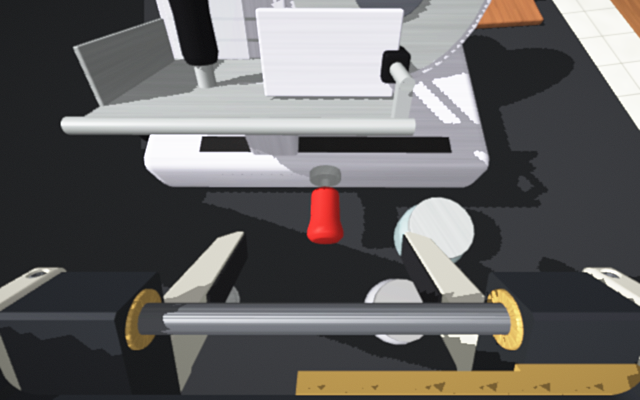

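View pics/scene13.png

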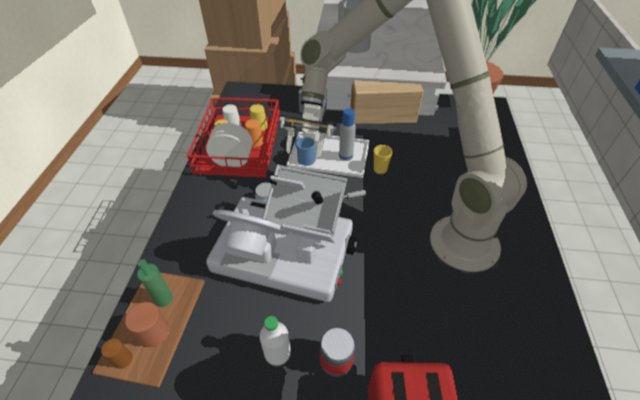

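Knob home (325,215), carriage forward, flask upright in the tray (347,135 in the scene view), and the arm clear. Handing in.

```bash
python3 -c "
from h import *
o=ctrl.get_obs();print(o['time_s'],o['force'])
print(ctrl.finish_job())"
```

```text
28.9 [ 0.55420311 -0.08495674  0.13665833]
the job is handed in; nothing more can be done
None
```

I finished all the steps in order and handed the job in at 28.9 s of the 67 s allowed. No verdict is reported back, so what follows is from my own checks.

- **Flask:** I lifted it by its cap and stood it upright in the tray's empty half, at about (0.449, -0.403). That is within a few mm of the target spot.
- **Lock knob out:** I pulled it 30 mm until it met its stop. It stayed out after I released it.
- **Carriage:** I drew it about 119–120 mm forward until it met the front stop at about 23 N.
- **Lock knob home:** I pushed it in 30 mm. Afterwards it measured within 1 mm of where it was before the pull, which it can only reach with the carriage at an end.

**Last checks:**
- The arm was clear of everything, with tool force about 0.
- The spoon, sugar pot, storage jar and beaker were still in place to within network accuracy, apart from one wrist reading of the sugar pot that was 8 mm off. The top camera put the pot within 3 mm of its start.
- I judged the mugs, tin and bottle by eye only, and they looked unmoved.
- I did not measure clearance to the blade. The gripper's planned path kept well away from it.

**Disagreements:** In the last scene picture, where the arm blocked the view, the networks mislabelled the mugs as the handle, the spoon and the jar, and took the jar for the knob. I used the top and wrist readings instead, which agreed with each other.

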